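Set up the V rest for a round bar

ROBOT

A 6-joint arm with a two-finger parallel gripper is mounted at the origin on the work surface. World frame = base frame: x ahead of the robot, y to its left, z up, the work surface at z = 0. Lengths are in m, angles in degrees, forces in N, time in s.
With the tool pointing down it reaches from about 0.35 to 0.875 m from the base axis. Payload 4.2 kg.
Tool frame: the origin (TCP) lies between the finger pads; the fingertips stand 8 mm ahead of it and the grasp point (between the pads) lies 11 mm behind it; x points along the fingers, y is the direction in which the jaws open and shut, and the axes are right-handed (so a half turn about x gives the same grasp; the last joint's range is limited). The gripper opens to 87 mm and grips with 3 to 60 N. Pads are 19 mm wide; open, the fingers measure 117 mm over their backs; the gripper's body (75 mm by 190 mm) begins 51 mm behind the grasp point.
Start: joints at [90.562, 22.042, 0.453, 0, -68.411, -14.817], TCP at [0.154, 0.606, 0.231] pointing down, gripper open.
Joint ranges: [-179.83, 179.83], [-69.29, 118.12], [-61.27, 80.66], [-181.25, 117.63], [-171.15, -9.14], [-177.46, 177.46]. Speed limits (degrees/s): [159.86, 159.86, 180, 180, 180, 180].

INTERFACE

Orientations are given as a 3x3 rotation matrix whose columns are the frame's x, y, z axes.
In Python, from station import r gives the robot as it stands. The module is installed in compiled form; this text tells all that it offers.
- The arm moves only by the tool move_arm, never from a script. Its argument "increments" is one flat list of numbers, 7 for each row, row after row: the turn, a rotation vector about the tool's x, y, z in degrees, then the shift along the tool's x, y, z in m, then the finger opening in m, from 0 to 0.087. A call has 1 to 12 rows; each row is the pose to reach, as a shift and turn from the pose commanded when the call began, along the tool's axes at that moment; what a row does not reach only later rows make up. A row lasts 1/12 s, in which the tool goes at most 41.7 mm and 7.16 degrees, less where a joint would pass 70% of its speed; a pose out of reach is approached as far as the arm can. A call with a gripper value outside its range is refused whole. The fingers move at their own pace and stop on an object; the grip force is fixed at half the most. Time passes only in rows, so rows that repeat a pose let the fingers close. It gives the time, the measured TCP pose, the force and the opening at its end, in the units of the state.
- r.sense(): the state, without advancing time (a new reading comes with each control period).
- r.capture(name): name is "side" or "top"; returns the picture (420x560x3 uint8, red, green, blue); there is no depth.
- r.calibration(name): a dict with "fx", "fy", "cx", "cy" (pixels), "rvec" (rotation vector, rad) and "tvec" (3), from world to camera coordinates, as OpenCV has them. Camera axes: x right, y down, z forward; pixel columns grow to the right and rows downward; lengths in m; the calibration is good to about 2 mm. A picture is of the moment at which its call begins. calibration takes no time and is no camera call.
- r.finish_job(): hands the job in, once; it reports no verdict.
The state is a dict: "time_s": time; "joints": joint angles; "joint_velocities": joint speeds; "effort": joint torques, N m; "tcp_pos": TCP position; "ee_rot": TCP orientation; "wrist_force": force on the tool from outside, world axes, zero at the start; "moment": the same for the moment, N m; "gripper_width": opening from 0.0 (shut) to 1.0 (fully open).
Only numpy, scipy, OpenCV 4.12 (cv2) and the standard library are available. Lean on these libraries where they do the work, as an engineer would, in place of code of your own. Each camera call takes 0.05 s, during which the arm holds its last target.

TASK

The next job at the vice is a round bar, so bring the stock rest with the V-notched head into use: push its sprung arm, which is parked leaning towards the robot, away from the robot past its over-centre point so that it snaps against its far stop and stays there. Leave the other rest, the one with the roller head, parked as it is, and do not knock over the blue spray can standing between them.

Things in the scene. Friction and masses are not known exactly. Their poses are not given: they have to be found in the camera images.
- vee_base: Fixed base of the V-headed rest: grey plate 130 x 90 x 14 mm with two steel cheeks, 62 mm high. Origin: centre of its underside. Pivot pin 45 mm above it, along base y. The arm swings in the base's x-z plane, from leaning to -x (to the robot) over to +x; base yaw within 0.4. At first the head spans heights 177 to 215 mm and its foremost edge, level along y, is 70 mm to -x, 201 mm up.
- vee_arm (a joint): Swing of its steel arm (150 mm from pivot to head), rad: 0 parked, 18 deg short of upright; 0.31 upright; 0.56 far stop, 14 deg past. Head: block 58 wide along y, 26 thick, 28 mm tall, V notch 44 wide, 14 deep in its top. Over-centre spring: pushes back to 0 until about 0.30, beyond that snaps to 0.56 in under 1 s. Push the head's edge level, fingertips 20 to 40 mm below it, with 3 to 15 N.
- roller_arm (a joint): Swing of the arm of the other rest, same values, 0 parked. It has the same base, arm and spring but carries a bare aluminium roller 30 mm across and 54 mm long, axis level, instead of the V. It stands 0.26 m or more to the left or right of the V rest and must stay parked.
- spray_can: Loose blue spray can with a pale label band and flat pale top, 52 mm across, 150 mm tall, 0.3 kg, standing between the two rests. Origin: centre of its underside; z axis up the can.

How it is judged (in metres and radians):
On the way:
1. the V rest's arm has gone over centre to its far stop (value of joint vee_arm above 0.39 rad), for 0.2 s.
At the end, for the whole second after the job is handed in: The V rest's arm is at rest at its far stop (swing over 0.39 rad of 0.56), the roller rest's arm is still parked (swing under 0.15 rad) and the spray can stands upright (within 10 degrees) (value of joint vee_arm above 0.39 rad and velocity of joint vee_arm below 0.1 rad/s and value of joint roller_arm below 0.15 rad and angle between spray_can's own z axis and vertical below 0.17 rad); the robot touches nothing.
It fails at once if the roller rest is pushed out of its parked position (swing over 0.25 rad) (value of joint roller_arm above 0.25 rad).
It fails at once if the spray can is knocked over (tilted more than 0.7 rad) (angle between spray_can's own z axis and vertical above 0.7 rad).
It also fails if it takes over 29 s, if anything falls off the work surface, if the arm or the gripper's body presses on something with over 40 N, if the wrist force passes 120 N, or if a joint passes its speed limit or range.

## Working session

There is one attempt and no reset: what is moved stays moved. The work goes in short steps, Python scripts to look and compute and a tool call to move; the robot and the scene stay as the last step left them, time stands still between calls to the robot, and variables do not carry over. Pictures are saved under pics/ and viewed, and the job is handed in when it is done.

Besides the shell and the picture viewer there is one more tool, called after "Request:" in YAML: its name, and indented under it one key for each argument. move_arm: Moves the arm, as the interface text tells. Its arguments: {"type":"object","properties":{"increments":{"type":"array","items":{"type":"number"}}},"required":["increments"]}

```bash
mkdir -p pics; python3 - <<'E'
from station import r
import cv2
s=r.sense();print(s)
for n in("side","top"):
    im=r.capture(n);cv2.imwrite(f"pics/{n}0.png",im[:,:,::-1]);print(n,r.calibration(n))
E
```

```text
{'time_s': 0.0, 'joints': array([ 9.05613397e+01,  2.20882480e+01,  3.78857750e-01, -2.79822845e-02,
       -6.84104635e+01, -1.48166711e+01]), 'joint_velocities': array([ 0.01487025,  0.01626414,  0.02864838, -0.00152684,  0.0947435 ,
        0.0818645 ]), 'effort': array([-7.40115120e-04, -3.90666318e+01,  1.87400794e+01,  4.22002405e+00,
        1.09501585e-02, -1.91329586e-04]), 'tcp_pos': array([0.15374277, 0.60518636, 0.22948237]), 'ee_rot': array([[-4.33604543e-04, -2.46417641e-01, -9.69163638e-01],
       [-2.09614742e-03, -9.69161376e-01,  2.46418004e-01],
       [-9.99997709e-01,  2.13835783e-03, -9.62949285e-05]]), 'wrist_force': array([-0.76283259, -0.33952503,  0.04601881]), 'moment': array([-0.01740457,  0.04370592,  0.02771436]), 'gripper_width': 1.0024340732213584}
side {'fx': 512.4322760955507, 'fy': 512.4322760955507, 'cx': 282.38509324674646, 'cy': 202.6724056495229, 'rvec': array([ 2.02027657, -0.67480898,  0.36726282]), 'tvec': array([-0.51912403,  0.26641307,  0.56270837])}
top {'fx': 503.60850748532175, 'fy': 503.60850748532175, 'cx': 286.4493673669929, 'cy': 197.63129518867086, 'rvec': array([ 2.1394941 , -2.13503875,  0.16994413]), 'tvec': array([-0.00244029,  0.66019623,  1.00702117])}
```

View pics/side0.png

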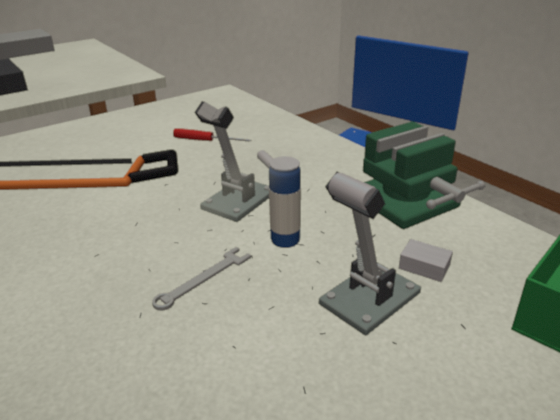

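View pics/top0.png

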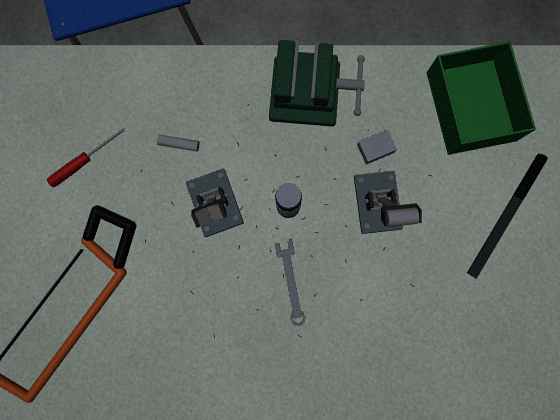

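The side view shows the roller rest at about (360,190) and the V rest at about (215,115), with the can between them at (286,200). In the top view, the V rest is at (215,203), the can at (288,197) and the roller at (385,205). Next I'll zoom in to measure corners.

```bash
python3 - <<'E'
import cv2,numpy as np
t=cv2.imread("pics/top0.png")[155:250,175:315]
s=cv2.imread("pics/side0.png")[90:225,185:310]
f=lambda im,k:cv2.convertScaleAbs(cv2.resize(im,None,fx=k,fy=k,interpolation=cv2.INTER_CUBIC),alpha=1.6)
cv2.imwrite("pics/tz.png",f(t,5));cv2.imwrite("pics/sz.png",f(s,4))
E
cat > h.py <<'E'
import numpy as np,cv2
from station import r
def cam(n):
    c=r.calibration(n);R=cv2.Rodrigues(c["rvec"])[0];K=np.array([[c["fx"],0,c["cx"]],[0,c["fy"],c["cy"]],[0,0,1]]);return K,R,c["tvec"]
def ray(n,p):
    K,R,t=cam(n);d=R.T@np.linalg.inv(K)@np.array([p[0],p[1],1.]);return -R.T@t,d
def onz(n,p,z):
    o,d=ray(n,p);return o+d*(z-o[2])/d[2]
def tri(a,b):
    P=[(lambda K,R,t:K@np.c_[R,t])(*cam(n)) for n in("top","side")]
    X=cv2.triangulatePoints(P[0],P[1],np.float64(a).reshape(2,1),np.float64(b).reshape(2,1)).ravel();return X[:3]/X[3]
def proj(n,X):
    K,R,t=cam(n);q=K@(R@np.asarray(X,float)+t);return q[:2]/q[2]
E
```

```text
(no output)
```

View pics/tz.png

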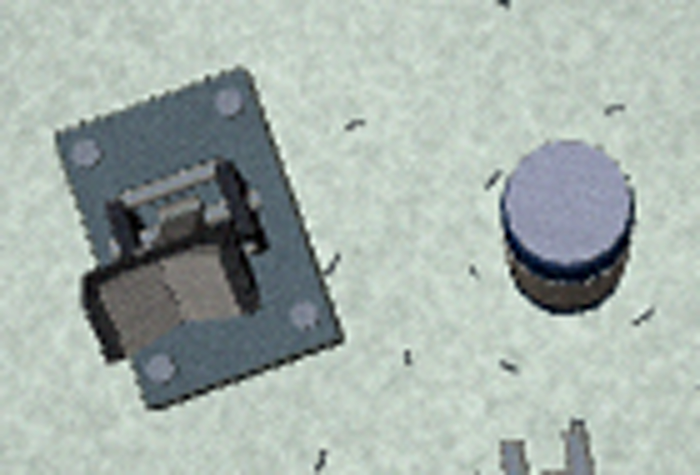

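View pics/sz.png

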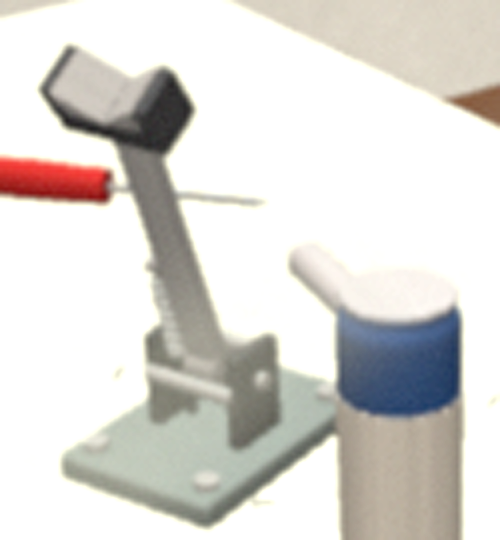

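The zooms confirm the V head. The plate corners in the top zoom are (57,132), (245,68), (343,340) and (152,408). The head's front edge runs from (112,361) to (255,310), and the can top is centred at (568,203).

```bash
python3 - <<'E'
from h import *
z=lambda p:(175+(p[0]+.5)/5-.5,155+(p[1]+.5)/5-.5)
sz=lambda p:(185+(p[0]+.5)/4-.5,90+(p[1]+.5)/4-.5)
C=np.array([onz("top",z(p),.014) for p in[(57,132),(245,68),(343,340),(152,408)]]);c=C.mean(0);print(C,c)
u=(C[0]+C[1]-C[2]-C[3]);yaw=np.arctan2(u[1],u[0]);print("yaw",np.degrees(yaw))
ux=np.array([np.cos(yaw),np.sin(yaw),0]);uy=np.array([-ux[1],ux[0],0])
e=c*[1,1,0]-.070*ux+[0,0,.201];print("edge centre pred",e)
for sg in(1,-1):
  P=e+sg*.029*uy
  q=proj("top",P);w=proj("side",P);print(P,((q-[175,155])*5),(w-[185,90])*4)
for p in[(112,361),(255,310)]:print("meas edge",onz("top",z(p),.201))
print("can",onz("top",z((568,203)),.15))
# table top view of start tool
s=r.sense();print(ux,uy)
E
```

```text
[[0.70305166 0.21962433 0.014     ]
 [0.73194605 0.13769269 0.014     ]
 [0.6115268  0.09256588 0.014     ]
 [0.58187938 0.1745053  0.014     ]] [0.65710097 0.15609705 0.014     ]
yaw 20.483034214413415
edge centre pred [0.59152666 0.13160195 0.201     ]
[0.58137869 0.15876845 0.201     ] [109.82274547 363.67108105] [36.09351205 88.76695684]
[0.60167463 0.10443545 0.201     ] [262.72116968 307.67857299] [143.66549414 115.25051389]
meas edge [0.58305719 0.15875621 0.201     ]
meas edge [0.60155128 0.10792634 0.201     ]
can [ 0.64923953 -0.00456224  0.15      ]
[0.93677585 0.34993001 0.        ] [-0.34993001  0.93677585  0.        ]
```

Request:
move_arm:
  increments: [-1.45, 0, 0, 0, 0.016, -0.0205, 0, -2.9, 0, 0, 0, 0.032, -0.041, 0, -4.35, 0, 0, 0, 0.048, -0.0615, 0, -5.8, 0, 0, 0, 0.064, -0.082, 0, -7.25, 0, 0, 0, 0.08, -0.1025, 0, -8.7, 0, 0, 0, 0.096, -0.123, 0, -10.15, 0, 0, 0, 0.112, -0.1435, 0, -11.6, 0, 0, 0, 0.128, -0.164, 0, -13.05, 0, 0, 0, 0.144, -0.1845, 0, -14.5, 0, 0, 0, 0.16, -0.205, 0, -15.95, 0, 0, 0, 0.176, -0.2255, 0, -17.4, 0, 0, 0, 0.192, -0.246, 0]

```text
time_s: 1.1
tcp_pos: [0.3454, 0.3577, 0.2302]
ee_rot: [[-0.0, 0.056, -0.998], [-0.001, -0.998, -0.056], [-1.0, 0.001, 0.001]]
wrist_force: [-0.6, 0.9, 0.1]
gripper_width: 0.171
```

```bash
cat > st.py <<'E'
from h import *
import sys
s=r.sense();R=s["ee_rot"];np.set_printoptions(precision=4,suppress=True)
print(s["time_s"],s["tcp_pos"],s["joints"],s["gripper_width"],s["wrist_force"]);print(R)
yaw=np.radians(20.48);ux=np.array([np.cos(yaw),np.sin(yaw),0]);e=np.array([.5925,.1325,.201])
tgt=e-.06*ux;tgt[2]=.231
d=tgt-s["tcp_pos"];print("d",d,"tool",R.T@d)
Rt=np.c_[[0,0,-1.],np.cross([0,0,1],-ux)*-1,-ux];Rt[:,1]=np.cross(Rt[:,2],Rt[:,0])
print("rot",np.degrees(cv2.Rodrigues(R.T@Rt)[0].ravel()))
print("along/side of edge",(s["tcp_pos"]-e)@ux,(s["tcp_pos"]-e)@[-ux[1],ux[0],0])
E
python3 st.py
```

```text
1.1 [0.3454 0.3577 0.2302] [ 64.7396   9.5772 -17.0279  -0.0128 -63.436   28.4893] 0.1705832802849785 [-0.6457  0.9277  0.0817]
[[-0.0005  0.0562 -0.9984]
 [-0.0006 -0.9984 -0.0562]
 [-1.      0.0005  0.0005]]
d [ 0.1909 -0.2462  0.0008] tool [-0.0007  0.2565 -0.1767]
rot [-17.2569   0.0341  -0.0259]
along/side of edge -0.1526787477977837 0.2974161357167685
```

Request:
move_arm:
  increments: [-1.44, 0, 0, 0, 0.0214, -0.0147, 0, -2.88, 0, 0, 0, 0.0428, -0.0294, 0, -4.32, 0, 0, 0, 0.0642, -0.0441, 0, -5.76, 0, 0, 0, 0.0856, -0.0588, 0, -7.2, 0, 0, 0, 0.107, -0.0735, 0, -8.64, 0, 0, 0, 0.1284, -0.0882, 0, -10.08, 0, 0, 0, 0.1498, -0.1029, 0, -11.52, 0, 0, 0, 0.1712, -0.1176, 0, -12.96, 0, 0, 0, 0.1926, -0.1323, 0, -14.4, 0, 0, 0, 0.214, -0.147, 0, -15.84, 0, 0, 0, 0.2354, -0.1617, 0, -17.28, 0, 0, 0, 0.2565, -0.1765, 0]

```text
time_s: 2.1
tcp_pos: [0.5356, 0.1114, 0.2301]
ee_rot: [[-0.001, 0.35, -0.937], [-0.0, -0.937, -0.35], [-1.0, -0.0, 0.001]]
wrist_force: [-0.1, 1.3, -0.1]
gripper_width: 0.003
```

```bash
python3 st.py; python3 -c "
from h import *
for n in('top','side'):cv2.imwrite(f'pics/{n}1.png',r.capture(n)[:,:,::-1])"
```

```text
2.1 [0.5356 0.1114 0.2301] [ 28.7234  14.5139 -10.5761  -0.0149 -64.9663  81.7702] 0.00323514283155914 [-0.1367  1.2613 -0.0645]
[[-0.001   0.35   -0.9367]
 [-0.0003 -0.9367 -0.35  ]
 [-1.     -0.0001  0.001 ]]
d [0.0007 0.0001 0.0009] tool [-0.0009  0.0001 -0.0007]
rot [0.0073 0.0577 0.0053]
along/side of edge -0.06065273132007526 0.00012405487187736695
```

View pics/side1.png

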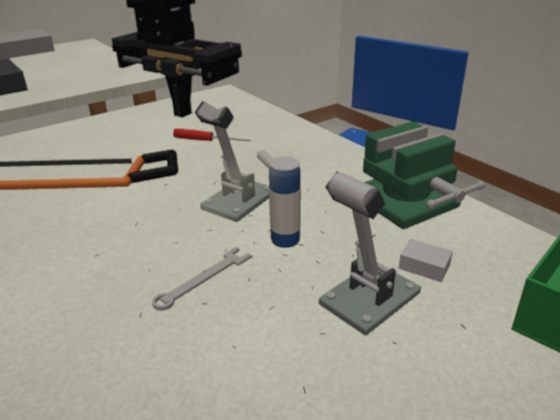

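View pics/top1.png

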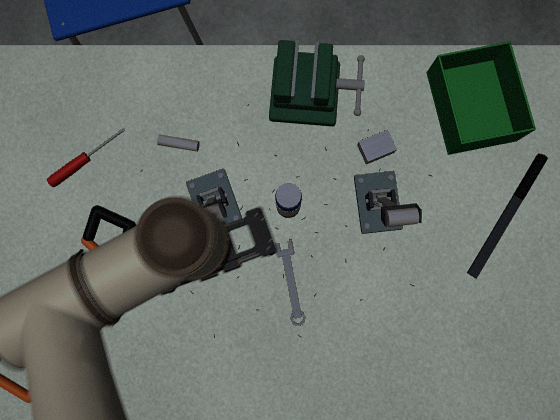

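The side view shows the shut fingers at (180,110), just short of the V head. The top view shows the jaws level with the head and everything else untouched. Next I'll lower the tool and close up to the head.

Request:
move_arm:
  increments: [0, 0, 0, 0.012, 0, 0, 0, 0, 0, 0, 0.025, 0, 0, 0, 0, 0, 0, 0.037, 0, 0, 0, 0, 0, 0, 0.05, 0, 0, 0, 0, 0, 0, 0.05, 0, 0, 0, 0, 0, 0, 0.05, 0, -0.01, 0, 0, 0, 0, 0.05, 0, -0.02, 0, 0, 0, 0, 0.05, 0, -0.03, 0, 0, 0, 0, 0.05, 0, -0.038, 0, 0, 0, 0, 0.05, 0, -0.044, 0, 0, 0, 0, 0.05, 0, -0.044, 0]

```text
time_s: 3.12
tcp_pos: [0.5781, 0.1286, 0.1805]
ee_rot: [[0.001, 0.349, -0.937], [0.0, -0.937, -0.349], [-1.0, 0.0, -0.001]]
wrist_force: [1.1, -0.2, 0.3]
gripper_width: 0.006
```

```bash
python3 st.py
```

```text
3.1167 [0.5781 0.1286 0.1805] [ 28.2051  21.1036  -8.5499   0.0117 -60.2989  82.2109] 0.00589620067566841 [ 1.1396 -0.224   0.2786]
[[ 0.0008  0.3489 -0.9371]
 [ 0.0002 -0.9371 -0.3489]
 [-1.      0.0001 -0.0008]]
d [-0.0418 -0.0171  0.0505] tool [-0.0505  0.0015  0.0451]
rot [-0.0582 -0.0485 -0.0036]
along/side of edge -0.014880351572936117 0.0014250866636845451
```

Not touching yet. Now I'll push 48 mm at about 50 mm/s and check the force.

Request:
move_arm:
  increments: [0, 0, 0, 0, 0, -0.004, 0, 0, 0, 0, 0, 0, -0.008, 0, 0, 0, 0, 0, 0, -0.012, 0, 0, 0, 0, 0, 0, -0.016, 0, 0, 0, 0, 0, 0, -0.02, 0, 0, 0, 0, 0, 0, -0.024, 0, 0, 0, 0, 0, 0, -0.028, 0, 0, 0, 0, 0, 0, -0.032, 0, 0, 0, 0, 0, 0, -0.036, 0, 0, 0, 0, 0, 0, -0.04, 0, 0, 0, 0, 0, 0, -0.044, 0, 0, 0, 0, 0, 0, -0.048, 0]

```text
time_s: 4.12
tcp_pos: [0.6221, 0.1451, 0.1804]
ee_rot: [[0.0, 0.349, -0.937], [0.0, -0.937, -0.349], [-1.0, -0.0, -0.0]]
wrist_force: [-0.9, -1.4, -0.3]
gripper_width: 0.006
```

```bash
python3 st.py; python3 -c "
from h import *
for n in('side',):cv2.imwrite(f'pics/{n}2.png',r.capture(n)[:,:,::-1])"
```

```text
4.1167 [0.6221 0.1451 0.1804] [ 27.6132  25.4462  -1.6024  -0.0053 -62.9237  82.818 ] 0.005590050725633424 [-0.9345 -1.3948 -0.3093]
[[ 0.0004  0.349  -0.9371]
 [ 0.0003 -0.9371 -0.349 ]
 [-1.     -0.0001 -0.0005]]
d [-0.0858 -0.0336  0.0506] tool [-0.0506  0.0015  0.0921]
rot [-0.0513 -0.0269  0.0082]
along/side of edge 0.03216186777442604 0.0014457181623354993
```

View pics/side2.png

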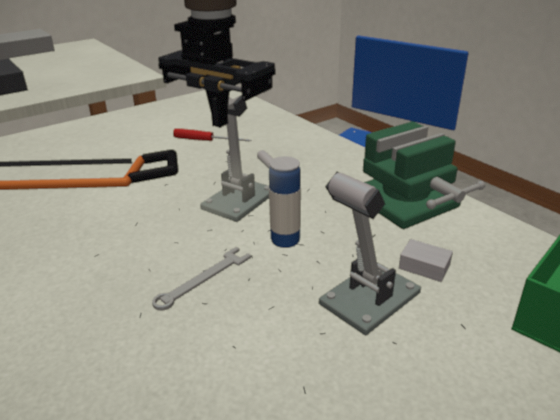

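The picture shows the arm almost upright, with the head at (237,105) against the fingers. Next I'll push 28 mm further and hold there.

Request:
move_arm:
  increments: [0, 0, 0, 0, 0, -0.004, 0, 0, 0, 0, 0, 0, -0.008, 0, 0, 0, 0, 0, 0, -0.012, 0, 0, 0, 0, 0, 0, -0.016, 0, 0, 0, 0, 0, 0, -0.02, 0, 0, 0, 0, 0, 0, -0.024, 0, 0, 0, 0, 0, 0, -0.028, 0, 0, 0, 0, 0, 0, -0.028, 0, 0, 0, 0, 0, 0, -0.028, 0, 0, 0, 0, 0, 0, -0.028, 0, 0, 0, 0, 0, 0, -0.028, 0, 0, 0, 0, 0, 0, -0.028, 0]

```text
time_s: 5.17
tcp_pos: [0.6476, 0.1545, 0.1807]
ee_rot: [[0.0, 0.349, -0.937], [-0.0, -0.937, -0.349], [-1.0, 0.0, -0.0]]
wrist_force: [-0.9, -0.5, -0.4]
gripper_width: 0.005
```

```bash
python3 st.py; python3 -c "
from h import *
for n in('side',):cv2.imwrite(f'pics/{n}3.png',r.capture(n)[:,:,::-1])"
```

```text
5.1667 [0.6476 0.1545 0.1807] [ 27.3024  27.9804   2.6676   0.0007 -64.6861  83.1224] 0.004548509333538827 [-0.9408 -0.4854 -0.3662]
[[ 0.      0.349  -0.9371]
 [-0.     -0.9371 -0.349 ]
 [-1.      0.     -0.    ]]
d [-0.1113 -0.043   0.0503] tool [-0.0503  0.0014  0.1193]
rot [-0.0549 -0.0011 -0.0005]
along/side of edge 0.0593389940603952 0.0012880621852539914
```

View pics/side3.png

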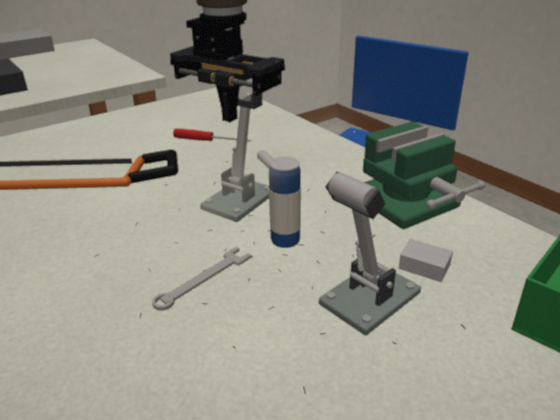

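The arm has snapped past centre: the head is at (252,100), clear of the fingers. Next I'll retract.

Request:
move_arm:
  increments: [0, 0, 0, 0, 0, 0.01, 0, 0, 0, 0, 0, 0, 0.025, 0, 0, 0, 0, 0, 0, 0.045, 0, 0, 0, 0, 0, 0, 0.065, 0, 0, 0, 0, 0, 0, 0.085, 0, 0, 0, 0, 0, 0, 0.105, 0, 0, 0, 0, 0, 0, 0.125, 0, 0, 0, 0, 0, 0, 0.145, 0, 0, 0, 0, 0, 0, 0.165, 0, 0, 0, 0, 0, 0, 0.175, 0, 0, 0, 0, 0, 0, 0.18, 0, 0, 0, 0, 0, 0, 0.18, 0]

```text
time_s: 6.22
tcp_pos: [0.4788, 0.0916, 0.1811]
ee_rot: [[0.001, 0.349, -0.937], [0.0, -0.937, -0.349], [-1.0, -0.0, -0.001]]
wrist_force: [0.1, 0.4, 0.6]
gripper_width: 0.004
```

```bash
python3 st.py; python3 - <<'E'
from h import *
I=[r.capture(n)[:,:,::-1] for n in('side','top')]
for n,i in zip(('side','top'),I):cv2.imwrite(f'pics/{n}4.png',i)
yaw=np.radians(20.48);ux=np.array([np.cos(yaw),np.sin(yaw),0]);uy=np.array([-ux[1],ux[0],0]);b=np.array([.6571,.1561,0])
for th in(-18,0,14):
  a=np.radians(th)
  for s in(1,-1):
    f=lambda u,w:b+[0,0,.045]+ux*(u*np.cos(a)+w*np.sin(a))+np.array([0,0,1])*(-u*np.sin(a)+w*np.cos(a))+s*.029*uy
    print(th,s,proj('side',f(-.013,.170)),proj('top',f(-.013,.170)))
E
```

```text
6.2167 [0.4788 0.0916 0.1811] [ 29.9676  11.2368 -22.6441   0.0058 -56.0573  80.4653] 0.0036792879584343703 [0.1409 0.3851 0.6481]
[[ 0.001   0.3492 -0.9371]
 [ 0.0005 -0.9371 -0.3492]
 [-1.     -0.0001 -0.0011]]
d [0.0574 0.0199 0.0499] tool [-0.0499  0.0014 -0.0608]
rot [-0.0439 -0.0617  0.0055]
along/side of edge -0.12077851412899036 0.0014609672447838888
-18 1 [195.93628751 110.32803468] [195.87992956 224.97489679]
-18 -1 [222.8004371  116.86650204] [226.49358378 213.77674512]
0 1 [214.93850287  94.57623392] [185.28438247 197.01727012]
0 -1 [241.44733086 100.38670132] [216.08470052 185.86220719]
14 1 [229.64558868  89.09246566] [178.15241362 175.79892076]
14 -1 [255.69740465  94.53797742] [208.70232523 164.81707319]
```

View pics/side4.png

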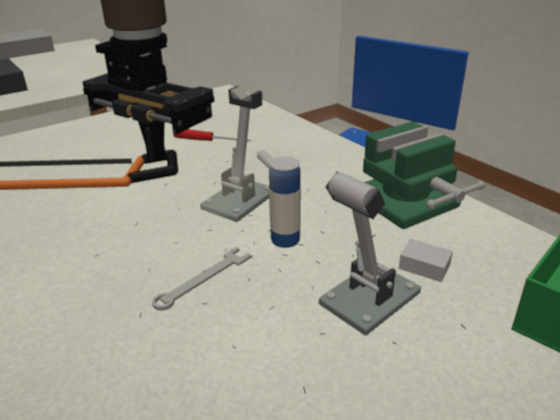

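View pics/top4.png

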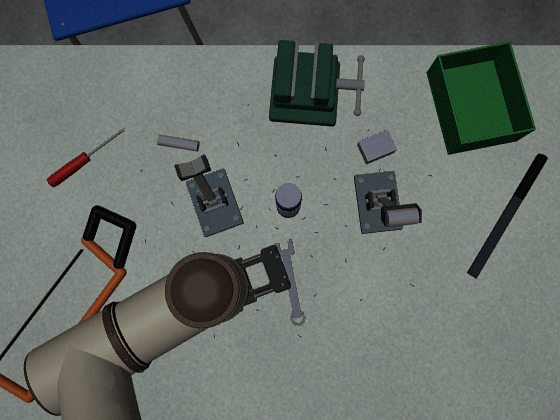

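The V head's front edge now runs from about (230,89) to (256,95) in the side view, and from (178,176) to (208,165) in the top view. Both match the prediction for the far stop. The can and the roller rest haven't moved, and the robot is clear.

```bash
python3 -c "
from station import r
print(r.finish_job())"
```

```text
the job is handed in; nothing more can be done
None
```

The V-headed rest is now in use: its arm went over centre and stayed at its far stop. I pushed the head with shut fingers, tips about 28 mm below its edge, along the base's measured direction (yaw about 20.5°). I then backed off about 18 cm and handed the job in at about 6.3 s, well inside the 29 s limit.

- **V rest:** in the last pictures from both cameras, the head's front edge matches where it should be at 14° past upright, to within a few pixels. I judged this by eye against the computed positions.
- **Roller rest and spray can:** both look the same as in the first pictures, with the roller arm parked and the can standing upright.
- **Robot:** it is clear of everything. The wrist force was under 2 N at every reading, which is close to the sensor's noise. Readings came only at the end of each move, so I have no record of the peak push force.

No check failed or disagreed. The hand-in itself reports no verdict.

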